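# Snap the port caps shut and hold the clean-out gate ajar

### The job

The chip separator on the bench is to be flushed by its own suction: first press both hose-port caps on its deck down until their catches snap and hold them shut, then free the clean-out gate on its front. The gate's bolt sags and is hooked on the bent lip of the keeper, so lift the bolt clear of the lip while you draw it back towards the hinges - do not wrench it against the keeper. Swing the gate out about 7 cm at its free edge and finish holding it ajar there in the gripper (its spring hinges would close it), with the bolt drawn, the caps still shut and the other things around left alone.

Things in the scene. Friction and masses are not known exactly. Their poses are not given: they have to be found in the camera images.
- separator: Fixed board box, 220 deep (x) x 360 wide (y) x 235 mm high, on the bench, its front looking away from the robot; place and heading (3.14 +/- 0.35 rad) vary. Origin: centre of its underside; own x from its front face (x = -110, with the gate) to its back, y to the left as one faces the gate, z up. Its flat deck (z = 235) has two hose ports, 72 mm collars, at x = -22, y = +80 and -80.
- cap_left (a joint): Black cap (disc 76 mm wide, 8 thick, front tongue) of the port at y = +80 mm. Rad, 0 = shut on its stop, grows as it opens. Hinge along the box's y at x = 20, z = 251 mm, behind the disc. Above 0.2 it stays put; below, it springs up unless pressed past the sprung roller on a post 104 to 112 mm before the hinge (top z = 271): felt from 0.14 to 0.07 rad, then it snaps and holds. About 6 N at its point.
- cap_right (a joint): The same for the cap of the port at y = -80 mm.
- cap_left_top (a point): Point on the upper face of the left cap, 55 mm before its hinge (13 mm in front of the disc's centre); it moves with the cap. With the cap shut it lies at x = -35, y = 80, z = 259 mm of the box.
- cap_right_top (a point): The same on the right cap; with the cap shut x = -35, y = -80, z = 259 mm of the box.
- gate: Plywood clean-out gate 239 wide x 202 high x 15 mm, flush in the box's front, 20 to 222 mm above the bench. Origin: on its vertical hinge axis, at its right edge as one faces it (x = -114, y = -123.5 mm of the box), at bench height; own y runs to its free (left) edge, x into the box; parallel to the box when shut.
- gate_hinge (a joint): Swing of the gate (rad): 0 shut, grows as the free edge swings out away from the box (and the robot); 0.29 is 7 cm at the free edge (240 mm from the hinge). Spring hinges pull it shut with 0.24 to 0.35 N m, about 2 N at the knob. The bolt blocks it until drawn out of the keeper.
- gate_edge (a point): Middle of the gate's free edge, on its front face.
- barrel (a joint): Lift of the barrel bolt (rad). Its back plate, 160 x 34 mm, hangs on one loose screw at the hinge-side end, 88.5 mm from the gate's hinge axis and 208 mm above the bench, and turns about it in the gate's plane. 0 = sagging, 0.1 = level, stop at 0.15; it falls back by its weight (about 3 N at the knob). 0.05 or more clears the lip, needed until the bolt is drawn 23 mm; level is right.
- bolt_slide (a joint): Draw of the bolt along its barrel (m): 0 shot, grows to 0.045 fully drawn, towards the gate's hinges. It stays where it is left (1.5 N friction). From 0.026 on its nose is clear of the keeper; while sagging it is stopped after 2 or 3 mm by the lip.
- bolt: Steel bolt: a bar of 12 x 14 mm section, 166 mm long, with a knob pointing out from the gate; a worn notch 10 mm long and 7 deep in its underside, 16 mm from the nose, is hooked on the keeper's lip. Origin at the loose screw when shot; own y along the bolt to the nose.
- bolt_knob (a point): Middle of the bolt's knob, a cylinder 17 mm in diameter, 32 long, axis square to the gate, 42 mm in front of the gate's face, 120 mm along the bolt from the loose screw when shot. The bolt's guide staples stand 21 mm out from the gate's face. Raising the knob 12 mm brings the bolt level; then draw it level.
- bolt_nose (a point): Middle of the bolt's nose end.
- keeper: Steel staple on the box's left front post, 22 mm wide (y 128 to 150 mm of the box), 24 mm out, opening 180 to 228 mm above the bench; the lower edge on the gate's side is bent up into a lip 4 mm thick, its top 190.5 mm above the bench. Origin: y = 139 mm at the box's front face, at bench height.
- sanding_block: Cork sanding block 55 x 95 x 30 mm on the bench to the robot's left; bystander. Origin: centre of its underside.
- glue_bottle: White glue bottle, 58 mm diameter, 150 mm high, on the bench to the robot's left; bystander. Origin: centre of its underside.
- battery_pack: Tool battery 115 x 76 x 65 mm on the bench to the robot's right; bystander. Origin: centre of its underside.
- screwdriver: Screwdriver lying on the bench beyond the box, in front of its gate; bystander. Origin: underside, middle.

How it is judged:
By the outcome, as a careful person would: the job done as asked, in the order asked, and still so for the second after the job is handed in, while the arm keeps its last pose, push and grip.
It also fails if it takes over 48 s, if anything falls off the work surface, if the arm or the gripper's body presses on something with over 40 N, if the wrist force passes 120 N, or if a joint passes its speed limit or range.

### The arm

A 7-joint arm with a two-finger parallel gripper is mounted at the origin on the work surface. World frame = base frame: x ahead of the robot, y to its left, z up, the work surface at z = 0. Lengths are in m, angles in degrees, forces in N, time in s.
With the tool pointing down it reaches from about 0.425 to 0.875 m from the base axis. Payload 4.7 kg.
Tool frame: the origin (TCP) lies at the very end of the fingers, on their centre line; the grasp point (between the pads) lies 19 mm behind it; z points along the fingers, y is the line along which they close (so a half turn about z gives the same grasp; the last joint's range is limited). The gripper opens to 87 mm and grips with 3 to 60 N. Pads are 19 mm wide; open, the fingers measure 117 mm over their backs; the gripper's body (75 mm by 190 mm) begins 51 mm behind the grasp point.
Start: joints at [75.579, 18.392, -4.016, 83.108, 1.295, 78.541, -3.26], TCP at [0.171, -0.627, 0.194] pointing down, gripper open.
Joint ranges: [-163.93, 163.93], [-17.29, 119.83], [-79.2, 71.16], [3.27, 140.29], [-89.18, 269.18], [5.43, 117.66], [-154.24, 154.24]. Speed limits (degrees/s): [147.25, 147.25, 180, 180, 180, 180, 180].

### API

Orientations are given as [roll, pitch, yaw] about the fixed x, y, z axes, in that order (R = Rz(yaw) Ry(pitch) Rx(roll)).
In Python, from cell import get_obs, read_camera, sign_off, silhouettes gives the robot as it stands.
- The arm moves only by the tool play_rows, never from a script. Its argument "steps" is a list that holds one entry, the list of rows, each a list of 7 numbers: the shift along the tool's x, y, z in m, then the turn, a rotation vector about the tool's x, y, z in rad, then the finger opening in m, from 0 to 0.087. A call has 1 to 12 rows; each row shifts and turns the commanded pose from where the row before left it, along the tool's axes as they then stand; what a row does not reach is not made up. A row lasts 1/10 s, in which the tool goes at most 50 mm and 8.59 degrees, less where a joint would pass 70% of its speed; a pose out of reach is approached as far as the arm can. A call is refused whole if a number of a shift passes 0.05 or a number of a turn 0.15, either way. A call with a gripper value outside its range is refused whole. The fingers move at their own pace and stop on an object; "force" is the grip in N (left out, the last holds). Time passes only in rows, so rows that do not move let the fingers close. It gives the time, the measured TCP pose, the force, the opening and the grip force at its end, in the units of the state.
- get_obs(): the state, without advancing time (a new reading comes with each control period).
- read_camera(name): name is "side" or "top" or "wrist"; returns a dict with "frame" (384x512x3 uint8, red, green, blue), "intrinsics" (3x3 intrinsics, pixels), "view" (4x4, takes a point from world to camera coordinates). Camera axes: x right, y up, looking along -z (the intrinsics and any distortion apply to the point x, -y, -z); pixel columns grow to the right and rows downward; lengths in m; the calibration is good to about 2 mm. A picture is of the moment at which its call begins. There is no depth.
- sign_off(): hands the job in; it is judged then, once.
Trained networks look in the newest picture that a camera, given by its name, has taken for a name from the list of things; names that differ only in an ending like _2 or _b are one class to them, and where a whole thing is asked for, a point or a joint stands for the part that bears it (a point fixed in the world has none). Each returns a list of dicts, best first, with "p" (0 to 1); they miss things now and then, are a little off and sometimes report something else, mostly with a low value. They report only what shows in the picture. A call takes as long as a camera call.
- silhouettes(camera, name): "pixels" (384x512 bool, what is visible of it) and "extent" ([left, top, right, bottom] in pixels, round what is visible of it).
The state is a dict: "time_s": time; "qpos": joint angles; "joint_velocities": joint speeds; "effort": joint torques, N m; "tool_pos": TCP position; "tool_rot": TCP orientation; "force": force on the tool from outside, world axes, zero at the start; "wrist_torque": the same for the moment, N m; "grip_width": finger opening in m; "grasp_force": force on a finger pad.
Only numpy, scipy, OpenCV 4.12 (cv2) and the standard library are available. Lean on these libraries where they do the work, as an engineer would, in place of code of your own. Each camera call takes 0.05 s, during which the arm holds its last target. There are 200 camera calls.

## Working session

There is one attempt and no reset: what is moved stays moved. The work goes in short steps, Python scripts to look and compute and a tool call to move; the robot and the scene stay as the last step left them, time stands still between calls to the robot, and variables do not carry over. Pictures are saved under pics/ and viewed, at most 10 in all, crops included, and the job is handed in when it is done.

Besides the shell and the picture viewer there is one more tool, called after "Emit:" as name(argument=value, ...), one argument or row to a line, values as JSON. play_rows: Moves the arm, as the interface text tells. Its arguments: {"type":"object","properties":{"steps":{"type":"array","items":{"type":"array","items":{"type":"array","items":{"type":"number"}}}},"force":{"type":"number"}},"required":["steps"]}

```bash
ls; mkdir -p pics
python3 - <<'E'
from cell import *
import cv2,numpy as np
o=get_obs();print({k:np.round(v,3).tolist() for k,v in o.items()})
ims=[]
for c in ["side","top","wrist"]:
    r=read_camera(c);cv2.imwrite(f"pics/{c}0.png",r["frame"][:,:,::-1]);ims.append(r["frame"][:,:,::-1])
    print(c,np.round(r["intrinsics"],1).tolist(),np.round(r["view"],3).tolist(),[k for k in r])
cv2.imwrite("pics/a.png",cv2.resize(np.hstack(ims[:2]),(800,300)))
for c in ["side","top"]:
    for n in ["separator","cap_left","cap_right","gate","bolt","keeper","bolt_knob","screwdriver","barrel","battery_pack","glue_bottle","sanding_block"]:
        print(c,n,[(round(float(d["p"]),2),np.array(d["extent"]).tolist()) for d in silhouettes(c,n)][:3])
E
```

```text
pics
{'time_s': 0.0, 'qpos': [75.577, 18.438, -4.016, 83.173, 1.295, 78.538, -3.26], 'joint_velocities': [-0.062, 0.072, 0.059, 0.035, 0.053, 0.039, -0.019], 'effort': [0.001, -49.128, -0.404, -31.252, -0.064, 0.044, 0.0], 'tool_pos': [0.171, -0.627, 0.192], 'tool_rot': [-179.896, 0.005, 15.233], 'force': [0.626, 0.135, 0.157], 'wrist_torque': [0.033, 0.04, -0.033], 'grasp_force': 0.0, 'grip_width': 0.087}
side [[457.0, 0.0, 252.2], [0.0, 457.0, 193.0], [0.0, 0.0, 1.0]] [[0.525, 0.851, 0.017, -0.264], [-0.684, 0.41, 0.603, 0.316], [0.506, -0.328, 0.797, -1.885], [0.0, 0.0, 0.0, 1.0]] ['frame', 'intrinsics', 'view']
top [[417.2, 0.0, 258.4], [0.0, 417.2, 189.7], [0.0, 0.0, 1.0]] [[-0.02, -1.0, 0.008, -0.03], [0.995, -0.019, 0.101, -0.624], [-0.101, 0.01, 0.995, -1.412], [0.0, 0.0, 0.0, 1.0]] ['frame', 'intrinsics', 'view']
wrist [[323.1, 0.0, 252.5], [0.0, 323.1, 200.4], [0.0, 0.0, 1.0]] [[0.263, -0.965, -0.002, -0.649], [0.919, 0.251, -0.306, 0.036], [0.295, 0.078, 0.952, -0.392], [0.0, 0.0, 0.0, 1.0]] ['frame', 'intrinsics', 'view']
side separator [(0.3, [232.0, 184.3, 265.5, 213.0]
[... 821 characters left out ...]
, 284.6])]
top cap_left [(0.6, [266.5, 205.9, 295.7, 237.9]), (0.45, [256.2, 175.7, 289.2, 194.1])]
top cap_right [(0.78, [215.4, 219.0, 239.4, 247.8])]
top gate [(0.69, [239.4, 175.8, 289.9, 197.4])]
top bolt [(0.56, [252.4, 174.7, 287.2, 199.1])]
top keeper [(0.59, [283.6, 177.8, 294.2, 187.6])]
top bolt_knob [(0.52, [256.1, 175.9, 283.3, 196.0])]
top screwdriver [(0.56, [204.4, 141.4, 255.4, 166.8]), (0.26, [239.0, 175.3, 282.5, 198.7]), (0.17, [239.0, 172.2, 289.8, 200.0])]
top barrel [(0.57, [235.2, 172.4, 291.6, 201.3])]
top battery_pack [(0.65, [379.2, 196.3, 417.6, 229.7])]
top glue_bottle [(0.67, [112.4, 233.2, 140.7, 249.4])]
top sanding_block [(0.64, [109.0, 190.9, 143.5, 213.7])]
```

View pics/a.png

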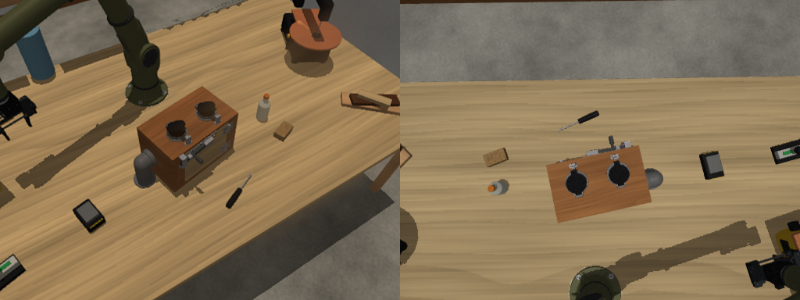

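View crops.

Run:
```python
import cv2,numpy as np
a=cv2.imread("pics/side0.png")[100:260,160:330];b=cv2.imread("pics/top0.png")[165:295,175:345]
cv2.imwrite("pics/b.png",cv2.resize(a,(637,600),interpolation=cv2.INTER_CUBIC))
cv2.imwrite("pics/c.png",cv2.resize(b,(784,600),interpolation=cv2.INTER_CUBIC))
```

```text
(no output)
```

View pics/b.png

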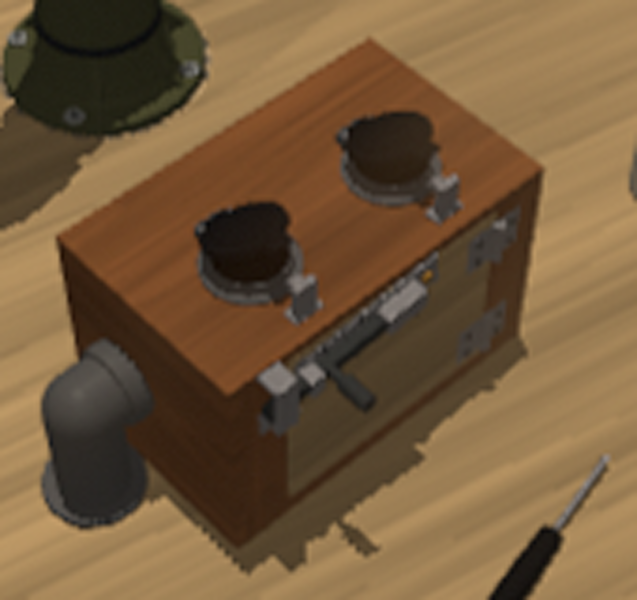

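View pics/c.png

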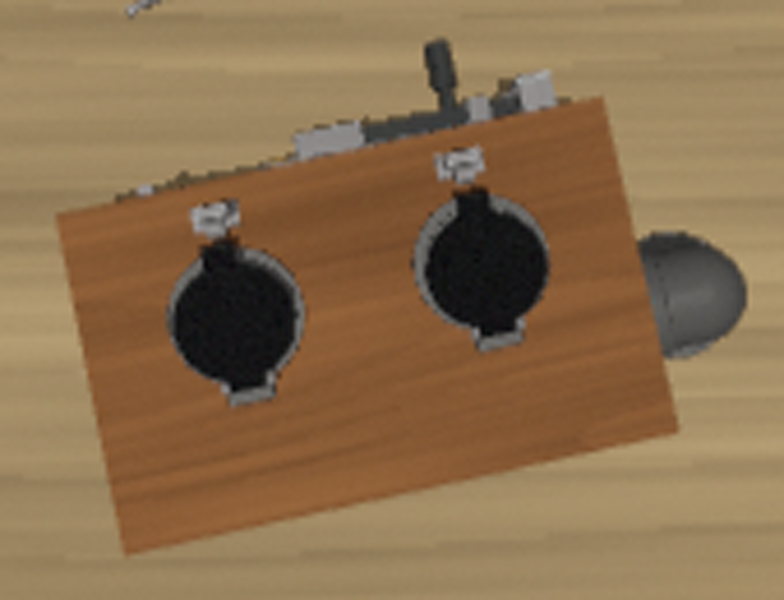

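```bash
cat > h.py <<'E'
import numpy as np, json
from scipy.optimize import least_squares
from scipy.spatial.transform import Rotation as R
from cell import *
K={"side":(np.array([457,252.2,193.0])),"top":np.array([417.2,258.4,189.7])}
def proj(P,Kk,V):
    c=np.c_[P,np.ones(len(P))]@np.array(V).T
    return np.c_[Kk[0,0]*c[:,0]/-c[:,2]+Kk[0,2], Kk[1,1]*-c[:,1]/-c[:,2]+Kk[1,2]]
def box2w(P,p):
    return R.from_euler('z',p[2]).apply(np.atleast_2d(P)/1000.)+[p[0],p[1],0]
def plan(tgt_box,p,yawoff=0):
    "total tool-frame shift and yaw turn from the measured pose to a box point (mm)"
    o=get_obs();Rt=R.from_euler('xyz',o["tool_rot"],degrees=True)
    t=box2w(tgt_box,p)[0]; Rg=R.from_euler('xyz',[np.pi,0,p[2]-np.pi+yawoff])
    print("target",t.round(4),"shift in tool",Rt.inv().apply(t-o["tool_pos"]).round(4),"turn",(Rt.inv()*Rg).as_rotvec().round(4))
    return o
def inbox(w,p): return (R.from_euler('z',-p[2]).apply(np.array(w)-[p[0],p[1],0])*1000).round(1)
E
python3 - <<'E'
from h import *
W=[(-110,180,235),(-110,-180,235),(110,180,235),(110,-180,235),(-110,180,0)]
t=np.array([(602,97),(58,213),(678,432),(127,554)])/[784/170,600/130]+[175,165]-.4
s=np.array([(232,395),(542,170),(60,240),(370,38),(240,545)])/[637/170,600/160]+[160,100]-.4
ct,cs=read_camera("top"),read_camera("side")
def f(p):
    w=box2w(W,p);return np.r_[(proj(w[:4],ct["intrinsics"],ct["view"])-t).ravel(),(proj(w,cs["intrinsics"],cs["view"])-s).ravel()]
r=least_squares(f,[.55,0,3.3]);p=r.x;print(p,r.fun.round(1));json.dump(p.tolist(),open("p.json","w"))
# caps: fit angle on tongue tip guess via silhouettes
for n,y in(("cap_left",80),("cap_right",-80)):
    for c,cc in(("top",ct),("side",cs)):
        m=silhouettes(c,n)[0]["extent"]
        for th in(.2,.4,.6,.8,1.0):
            a=np.linspace(0,6.28,60);u=42+38*np.cos(a);v=38*np.sin(a);P=[]
            for h in(0,8): P+=[(20-(ui*np.cos(th)-h*np.sin(th)),y+vi,251+ui*np.sin(th)+h*np.cos(th)) for ui,vi in zip(u,v)]
            q=proj(box2w(P,p),cc["intrinsics"],cc["view"]);print(n,c,th,q.min(0).round(),q.max(0).round(),np.round(m))
for pt in[(-35,80,330),(-35,-80,330),(-152,116.5-.0,196)]:
    plan(pt,p)
# knob check
k=(-152,-123.5+88.5+119.4,208-12)
for c,cc in(("top",ct),("side",cs)): print(c,proj(box2w([k],p),cc["intrinsics"],cc["view"]))
E
```

```text
[ 0.46997474 -0.02478626  3.33835073] [ 0.1 -0.4 -0.6  0.4  0.6 -0.1 -0.5  0.6 -0.7  0.4  1.2 -0.5 -0.8 -0.8
  0.4 -0.1 -0.1  1.6]Traceback (most recent call last):
  File "<stdin>", line 12, in <module>
IndexError: list index out of range
```

Run:
```python
from h import *
p=json.load(open("p.json"))
for pt in[(-35,80,360),(-35,-80,330),(-152,84.4,196)]: plan(pt,p)
k=(-152,84.4,196)
for c in("top","side"):
    cc=read_camera(c); print(c,proj(box2w([k],p),cc["intrinsics"],cc["view"]))
    for n,y in(("cap_left",80),("cap_right",-80)):
        m=[(d["p"],np.round(d["extent"])) for d in silhouettes(c,n)[:2]]; print(n,c,m)
        for th in(.2,.4,.6,.8):
            a=np.linspace(0,6.28,60);u=42+38*np.cos(a);v=38*np.sin(a);P=[]
            for h in(0,8): P+=[(20-(ui*np.cos(th)-h*np.sin(th)),y+vi,251+ui*np.sin(th)+h*np.cos(th)) for ui,vi in zip(u,v)]
            q=proj(box2w(P,p),cc["intrinsics"],cc["view"]);print(th,q.min(0).round(),q.max(0).round())
```

```text
target [ 0.5199 -0.0964  0.36  ] shift in tool [ 0.4764 -0.4204 -0.1665] turn [0.     0.0001 0.069 ]
target [0.4887 0.0605 0.33  ] shift in tool [ 0.4874 -0.58   -0.1365] turn [0.     0.0001 0.069 ]
target [ 0.6355 -0.0778  0.196 ] shift in tool [ 0.5928 -0.408  -0.0025] turn [0.     0.0001 0.069 ]
top [[270.32307544 179.97775295]]
cap_left top [(0.91, array([265., 208., 296., 236.]))]
0.2 [266. 208.] [293. 235.]
0.4 [267. 210.] [293. 236.]
0.6 [267. 212.] [294. 236.]
0.8 [268. 215.] [295. 237.]
cap_right top [(0.95, array([214., 218., 240., 247.]))]
0.2 [212. 220.] [239. 247.]
0.4 [212. 222.] [239. 248.]
0.6 [212. 224.] [239. 248.]
0.8 [212. 228.] [239. 249.]
side [[254.46154983 203.87271456]]
cap_left side [(0.87, array([211., 151., 236., 174.]))]
0.2 [214. 155.] [239. 173.]
0.4 [213. 154.] [238. 170.]
0.6 [212. 152.] [237. 167.]
0.8 [211. 149.] [235. 165.]
cap_right side [(0.7, array([251., 130., 278., 144.]))]
0.2 [252. 130.] [276. 147.]
0.4 [252. 129.] [276. 144.]
0.6 [251. 127.] [274. 141.]
0.8 [250. 124.] [273. 139.]
```

Emit:
play_rows(
  steps=[
    [[0,0,-0.042,0,0,0,0],[0,0,-0.042,0,0,0,0],[0,0,-0.042,0,0,0,0],[0,0,-0.042,0,0,0,0],[0.03,-0.026,0,0,0,0,0],[0.03,-0.026,0,0,0,0,0],[0.03,-0.026,0,0,0,0,0],[0.03,-0.026,0,0,0,0,0],[0.03,-0.026,0,0,0,0,0],[0.03,-0.026,0,0,0,0,0],[0.03,-0.026,0,0,0,0,0],[0.03,-0.026,0,0,0,0,0]],
  ],
)

```text
time_s: 3.0
tool_pos: [0.3484, -0.3619, 0.3618]
tool_rot: [180.0, -0.0, 15.2]
force: [1.3, -0.4, 1.0]
grip_width: 0.0026
grasp_force: 0.0
```

Emit:
play_rows(
  steps=[
    [[0.03,-0.026,0,0,0,0,0],[0.03,-0.026,0,0,0,0,0],[0.03,-0.026,0,0,0,0,0],[0.03,-0.026,0,0,0,0,0],[0.03,-0.026,0,0,0,0,0],[0.03,-0.026,0,0,0,0,0],[0.03,-0.026,0,0,0,0,0],[0.026,-0.026,0,0,0,0,0],[0,0,0,0,0,0.069,0],[0,0,0,0,0,0,0]],
  ],
)

```text
time_s: 4.0
tool_pos: [0.521, -0.0995, 0.3615]
tool_rot: [180.0, 0.0, 11.4]
force: [-0.1, 0.1, -0.8]
grip_width: 0.0001
grasp_force: 0.0
```

Run:
```python
from h import *
p=json.load(open("p.json"))
o=plan((-35,80,300),p);print(o["tool_rot"],inbox(o["tool_pos"],p),o["force"])
```

```text
target [ 0.5199 -0.0964  0.3   ] shift in tool [-0.0004 -0.0033  0.0615] turn [0.0002 0.0001 0.0025]
[1.79991015e+02 7.34923043e-03 1.14165312e+01] [-35.4  83.3 361.5] [-0.11572326  0.13524645 -0.78722543]
```

Emit:
play_rows(
  steps=[
    [[0,-0.003,0.03,0,0,0,0],[0,0,0.02,0,0,0,0],[0,0,0.01,0,0,0,0],[0,0,0.01,0,0,0,0],[0,0,0.01,0,0,0,0],[0,0,0.008,0,0,0,0],[0,0,0.006,0,0,0,0]],
  ],
)

```text
time_s: 4.7
tool_pos: [0.5202, -0.098, 0.2672]
tool_rot: [180.0, -0.0, 11.3]
force: [-0.4, -0.1, 0.1]
grip_width: 0.0008
grasp_force: 0.0
```

Emit:
play_rows(
  steps=[
    [[0,0,0.003,0,0,0,0],[0,0,0.003,0,0,0,0],[0,0,0.002,0,0,0,0],[0,0,0,0,0,0,0]],
  ],
)

```text
time_s: 5.1
tool_pos: [0.5202, -0.0978, 0.2596]
tool_rot: [180.0, -0.0, 11.3]
force: [1.1, 0.2, 0.7]
grip_width: 0.0002
grasp_force: 0.1
```

Emit:
play_rows(
  steps=[
    [[0,0,0.002,0,0,0,0],[0,0,0.002,0,0,0,0],[0,0,0.001,0,0,0,0],[0,0,0,0,0,0,0]],
  ],
)

```text
time_s: 5.5
tool_pos: [0.5201, -0.0978, 0.2544]
tool_rot: [180.0, 0.0, 11.3]
force: [0.6, -0.1, 0.1]
grip_width: 0.0003
grasp_force: 0.2
```

Run:
```python
from h import *
import cv2
p=json.load(open("p.json"));o=get_obs();print(inbox(o["tool_pos"],p))
ims=[]
for c,sl in(("side",np.s_[90:230,150:330]),("wrist",np.s_[:,:])):
    r=read_camera(c);im=r["frame"][:,:,::-1];cv2.imwrite(f"pics/{c}1.png",im);ims.append(cv2.resize(im[sl],(400,300 if c=="wrist" else 311),interpolation=cv2.INTER_CUBIC)[:300])
    print(c,proj(np.array([o["tool_pos"]]),r["intrinsics"],r["view"]))
cv2.imwrite("pics/d.png",np.hstack(ims))
```

```text
[-34.9  81.4 254.4]
side [[229.18570011 168.89276052]]
wrist [[252.19819782 236.4369266 ]]
```

View pics/d.png

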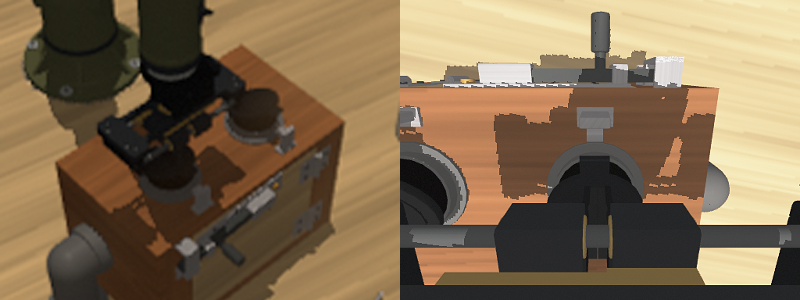

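Run:
```python
from h import *
import cv2
p=json.load(open("p.json"));r=read_camera("wrist");im=r["frame"][:,:,::-1].copy()
print(np.round(r["view"],3).tolist(), get_obs()["force"], get_obs()["effort"].round(1) if hasattr(get_obs()["effort"],'round') else get_obs()["effort"])
im=cv2.resize(im,None,fx=3,fy=3,interpolation=cv2.INTER_CUBIC)
a=np.linspace(0,6.28,60)
def disc(th,col):
    for h in(8,):
        P=[(20-(u*np.cos(th)-h*np.sin(th)),80+v,251+u*np.sin(th)+h*np.cos(th)) for u,v in zip(42+38*np.cos(a),38*np.sin(a))]
        q=proj(box2w(P,p),r["intrinsics"],r["view"])*3
        cv2.polylines(im,[q.astype(int)],True,col,1)
disc(0,(0,255,0));disc(.4,(0,0,255))
P=[(-22+36*np.cos(t),80+36*np.sin(t),251) for t in a];cv2.polylines(im,[(proj(box2w(P,p),r["intrinsics"],r["view"])*3).astype(int)],True,(255,0,0),1)
cv2.imwrite("pics/e.png",im[330:930,360:1160])
```

```text
[[0.196, -0.981, -0.0, -0.198], [0.934, 0.186, -0.306, -0.413], [0.3, 0.06, 0.952, -0.6], [0.0, 0.0, 0.0, 1.0]] [ 0.15118907 -0.42058073 -0.59741904] [  0.  -30.5  -1.2 -31.6  -0.   -0.    0. ]
```

View pics/e.png

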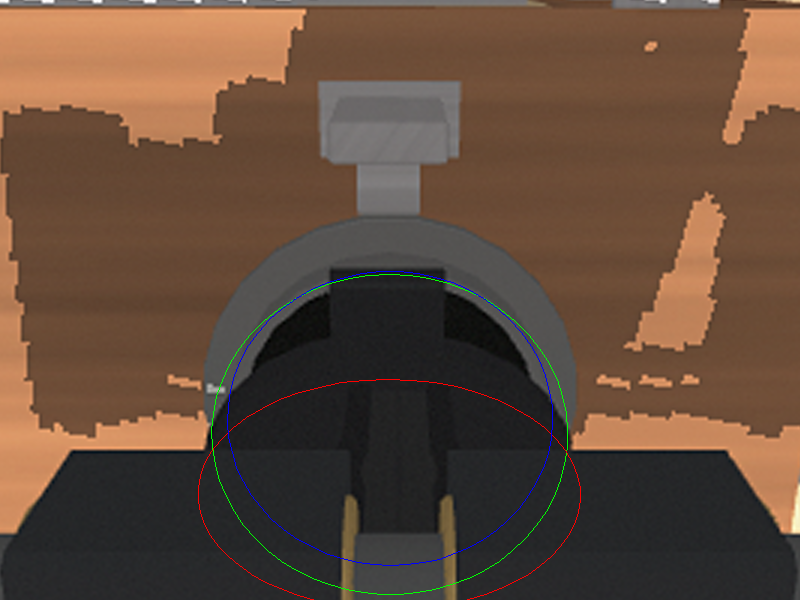

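Run:
```python
from h import *
p=json.load(open("p.json"));r=read_camera("wrist")
f=lambda P:(proj(box2w(P,p),r["intrinsics"],r["view"])*3-[360,330]).round().tolist()
print("deck edge",f([(-110,80,235),(-110,180,235)]),"roller",f([(-88,80,271),(-88,80,235)]),"knob",f([(-168,85,196)]))
for z in(235,251): print("ring",z,f([(-22-36,80,z),(-22,80+36,z),(-22,44,z)]))
for th in(0,.1,.2,.3): print("tongue",th,f([(20-110*np.cos(th),80,259+110*np.sin(th)),(20-80*np.cos(th),80,259+80*np.sin(th))]))
print(p)
```

```text
deck edge [[390.0, 12.0], [867.0, 12.0]] roller [[389.0, 148.0], [390.0, 117.0]] knob [[412.0, -258.0]]
ring 235 [[390.0, 250.0], [542.0, 395.0], [239.0, 395.0]]
ring 251 [[390.0, 272.0], [553.0, 426.0], [228.0, 426.0]]
tongue 0 [[389.0, 126.0], [389.0, 274.0]]
tongue 0.1 [[389.0, 139.0], [389.0, 289.0]]
tongue 0.2 [[388.0, 159.0], [389.0, 309.0]]
tongue 0.3 [[388.0, 189.0], [388.0, 334.0]]
[0.46997473925504535, -0.024786261383442077, 3.338350726172872]
```

Run:
```python
import cv2,numpy as np
a=cv2.imread("pics/side1.png")[125:205,190:270];b=cv2.imread("pics/wrist1.png")[180:384,150:354]
g=lambda x:np.clip(255*(x/255.)**.5,0,255).astype(np.uint8)
cv2.imwrite("pics/f.png",np.hstack([g(cv2.resize(x,(400,400),interpolation=cv2.INTER_CUBIC)) for x in(a,b)]))
```

```text
(no output)
```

View pics/f.png

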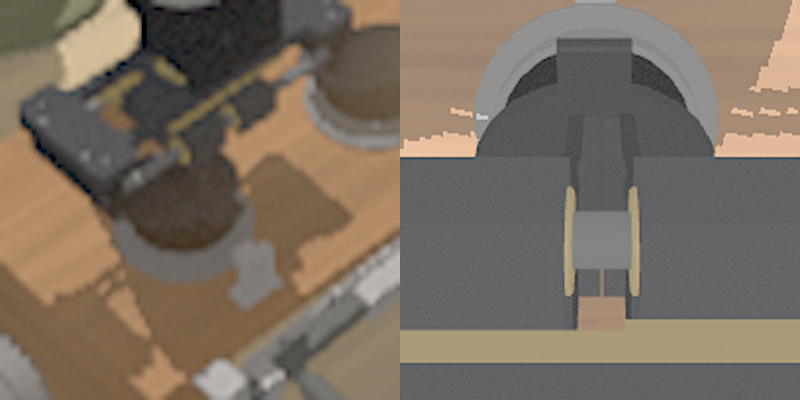

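Emit:
play_rows(
  steps=[
    [[0,0,-0.03,0,0,0,0],[0,0,-0.04,0,0,0,0],[-0.05,0,0,0,0,0,0],[-0.03,0,0,0,0,0,0],[0,0,0,0,0,0,0]],
  ],
)

```text
time_s: 6.2
tool_pos: [0.4392, -0.1151, 0.3253]
tool_rot: [179.9, 0.0, 11.0]
force: [0.2, -0.5, -0.6]
grip_width: 0.0002
grasp_force: 0.0
```

Run:
```python
from h import *
import cv2
g=lambda x:np.clip(255*(x/255.)**.5,0,255).astype(np.uint8)
a=read_camera("side")["frame"][:,:,::-1];r=read_camera("wrist");b=r["frame"][:,:,::-1]
cv2.imwrite("pics/side2.png",a);cv2.imwrite("pics/wrist2.png",b)
np.savez("w2",K=r["intrinsics"],V=r["view"])
cv2.imwrite("pics/g.png",np.hstack([cv2.resize(g(a[120:210,190:280]),(400,400),interpolation=cv2.INTER_CUBIC),cv2.resize(g(b[120:384,120:384]),(400,400))]))
print(get_obs()["tool_pos"])
```

```text
[ 0.44174048 -0.11357903  0.32482735]
```

View pics/g.png

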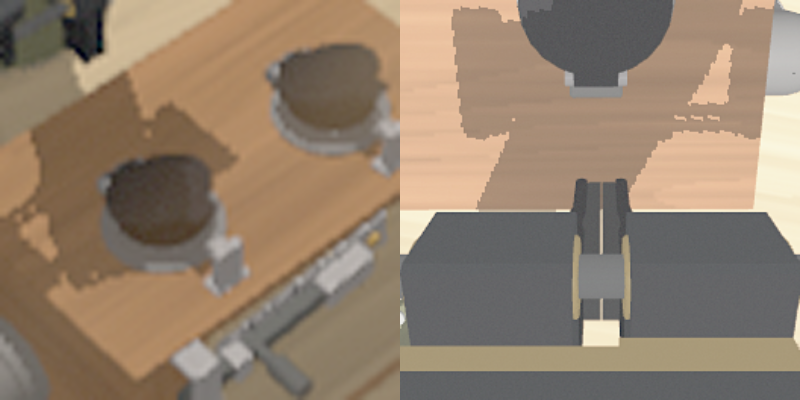

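```bash
cat > capfit.py <<'E'
from h import *
import cv2
p=json.load(open("p.json"))
def model(th,y,L=110):
    a=np.linspace(0,6.28,60);pts=[]
    out=[]
    for u,v in((42+38*np.cos(a),38*np.sin(a)),(np.array([70,L,L,70]),np.array([-12,-12,12,12]))):
        out.append(np.array([(20-(ui*np.cos(th)-h*np.sin(th)),y+vi,251+ui*np.sin(th)+h*np.cos(th)) for h in(0,8) for ui,vi in zip(u,v)]))
    return out
def fit(c,n,y):
    r=read_camera(c);s=[d for d in silhouettes(c,n)][:2]
    for d in s:
        m=np.array(d["pixels"]);best=[]
        for th in np.arange(0,1.9,.1):
            im=np.zeros((384,512),np.uint8)
            for P in model(th,y):
                q=proj(box2w(P,p),r["intrinsics"],r["view"]);cv2.fillConvexPoly(im,cv2.convexHull(q.round().astype(np.int32)),1)
            best.append((round((m&(im>0)).sum()/(m|(im>0)).sum(),2)))
        print(c,n,round(float(d["p"]),2),np.round(d["extent"]),best)
if __name__=="__main__":
    for c in("side","top","wrist"):
        for n,y in(("cap_left",80),("cap_right",-80)): fit(c,n,y)
E
python3 capfit.py
```

```text
side cap_left 0.55 [214. 156. 238. 171.] [np.float64(0.53), np.float64(0.59), np.float64(0.67), np.float64(0.72), np.float64(0.79), np.float64(0.71), np.float64(0.58), np.float64(0.42), np.float64(0.26), np.float64(0.12), np.float64(0.06), np.float64(0.05), np.float64(0.04), np.float64(0.03), np.float64(0.02), np.float64(0.01), np.float64(0.01), np.float64(0.01), np.float64(0.01)]
side cap_left 0.39 [251. 130. 278. 144.] [np.float64(0.0), np.float64(0.0), np.float64(0.0), np.float64(0.0), np.float64(0.0), np.float64(0.0), np.float64(0.0), np.float64(0.0), np.float64(0.0), np.float64(0.0), np.float64(0.0), np.float64(0.0), np.float64(0.0), np.float64(0.0), np.float64(0.0), np.float64(0.0), np.float64(0.0), np.float64(0.0), np.float64(0.0)]
side cap_right 0.53 [250. 131. 275. 143.] [np.float64(0.48), np.float64(0.53), np.float64(0.6), np.float64(0.69), np.float64(0.75), np.float64(0.74), np.float64(0.6), np.float64(0.44), np.float64(0.28), np.float64(0.15), np.float64(0.08), np.float64(0.06), np.float64(0.05), np.float64(0.04), np.float64(0.03), np.float64(0.03), np.float64(0.02), np.f
[... 862 characters left out ...]
64(0.82), np.float64(0.83), np.float64(0.83), np.float64(0.83), np.float64(0.81), np.float64(0.79), np.float64(0.78), np.float64(0.7), np.float64(0.61), np.float64(0.47), np.float64(0.33), np.float64(0.19), np.float64(0.07), np.float64(0.02), np.float64(0.02), np.float64(0.01), np.float64(0.01), np.float64(0.01)]
wrist cap_right 0.74 [  1.  54.  91. 178.] [np.float64(0.61), np.float64(0.66), np.float64(0.73), np.float64(0.81), np.float64(0.89), np.float64(0.85), np.float64(0.76), np.float64(0.64), np.float64(0.53), np.float64(0.43), np.float64(0.32), np.float64(0.22), np.float64(0.13), np.float64(0.05), np.float64(0.03), np.float64(0.02), np.float64(0.02), np.float64(0.01), np.float64(0.01)]
```

Emit:
play_rows(
  steps=[
    [[0.04,0.001,0,0,0,0,0],[0.04,0,0,0,0,0,0],[0,0,0,0,0,0,0],[0,0,0.02,0,0,0,0],[0,0,0.02,0,0,0,0],[0,0,0,0,0,0,0]],
  ],
)

```text
time_s: 7.5
tool_pos: [0.5184, -0.0989, 0.282]
tool_rot: [-179.9, 0.3, 11.3]
force: [-0.9, -0.6, -0.1]
grip_width: 0.0003
grasp_force: 0.0
```

Run:
```python
from capfit import *
o=get_obs();print(inbox(o["tool_pos"],p),o["force"])
fit("side","cap_left",80);fit("wrist","cap_left",80)
```

```text
[-33.   82.1 282. ] [-0.88285473 -0.56492123 -0.08560279]
side cap_left 0.87 [217. 158. 240. 172.] [np.float64(0.5), np.float64(0.53), np.float64(0.59), np.float64(0.64), np.float64(0.71), np.float64(0.61), np.float64(0.49), np.float64(0.32), np.float64(0.18), np.float64(0.1), np.float64(0.06), np.float64(0.05), np.float64(0.04), np.float64(0.03), np.float64(0.02), np.float64(0.02), np.float64(0.02), np.float64(0.01), np.float64(0.01)]
side cap_left 0.72 [251. 127. 278. 144.] [np.float64(0.0), np.float64(0.0), np.float64(0.0), np.float64(0.0), np.float64(0.0), np.float64(0.0), np.float64(0.0), np.float64(0.0), np.float64(0.0), np.float64(0.0), np.float64(0.0), np.float64(0.0), np.float64(0.0), np.float64(0.0), np.float64(0.0), np.float64(0.0), np.float64(0.0), np.float64(0.0), np.float64(0.0)]
wrist cap_left 0.82 [191. 185. 302. 261.] [np.float64(0.49), np.float64(0.49), np.float64(0.51), np.float64(0.52), np.float64(0.53), np.float64(0.49), np.float64(0.4), np.float64(0.26), np.float64(0.09), np.float64(0.01), np.float64(0.0), np.float64(0.0), np.float64(0.0), np.float64(0.0), np.float64(0.0), np.float64(0.0), np.float64(0.0), np.float64(0.0), np.float64(0.0)]
```

Emit:
play_rows(
  steps=[
    [[0,0,0.01,0,0,0,0]],
  ],
)

```text
time_s: 7.8
tool_pos: [0.5217, -0.099, 0.2767]
tool_rot: [179.9, -0.2, 11.3]
force: [-0.0, -0.5, 0.0]
grip_width: 0.0004
grasp_force: 0.0
```

Emit:
play_rows(
  steps=[
    [[0,0,0.01,0,0,0,0]],
  ],
)

```text
time_s: 7.9
tool_pos: [0.5207, -0.0989, 0.2646]
tool_rot: [179.9, -0.1, 11.3]
force: [0.6, 0.6, -0.3]
grip_width: 0.0001
grasp_force: 0.0
```

Emit:
play_rows(
  steps=[
    [[0,0,0.008,0,0,0,0]],
  ],
)

```text
time_s: 8.0
tool_pos: [0.52, -0.0988, 0.2555]
tool_rot: [-180.0, 0.0, 11.3]
force: [-0.3, 1.0, -1.2]
grip_width: 0.0005
grasp_force: 0.0
```

Run:
```python
from capfit import *
o=get_obs();print(inbox(o["tool_pos"],p),o["force"],o["wrist_torque"])
fit("side","cap_left",80);fit("wrist","cap_left",80)
```

```text
[-34.6  82.4 255.5] [-0.34712107  1.03301915 -1.22561716] [-0.06375087 -0.01596452  0.03338034]
side cap_left 0.75 [215. 158. 240. 174.] [np.float64(0.37), np.float64(0.4), np.float64(0.44), np.float64(0.46), np.float64(0.51), np.float64(0.43), np.float64(0.3), np.float64(0.19), np.float64(0.11), np.float64(0.05), np.float64(0.02), np.float64(0.02), np.float64(0.01), np.float64(0.01), np.float64(0.0), np.float64(0.0), np.float64(0.0), np.float64(0.0), np.float64(0.0)]
wrist cap_left 0.87 [186. 196. 310. 260.] [np.float64(0.32), np.float64(0.32), np.float64(0.33), np.float64(0.34), np.float64(0.32), np.float64(0.28), np.float64(0.17), np.float64(0.06), np.float64(0.0), np.float64(0.0), np.float64(0.0), np.float64(0.0), np.float64(0.0), np.float64(0.0), np.float64(0.0), np.float64(0.0), np.float64(0.0), np.float64(0.0), np.float64(0.0)]
wrist cap_left 0.75 [  1. 234.  54. 286.] [np.float64(0.0), np.float64(0.0), np.float64(0.0), np.float64(0.0), np.float64(0.0), np.float64(0.0), np.float64(0.0), np.float64(0.0), np.float64(0.0), np.float64(0.0), np.float64(0.0), np.float64(0.0), np.float64(0.0), np.float64(0.0), np.float64(0.0), np.float64(0.0), np.float64(0.0), np.float64(0.0), np.float64(0.0)]
```

Run:
```python
from capfit import *
z=np.load("w2.npz")
for th in(0,.2,.4,.6,.8):
    q=proj(box2w(model(th,80)[0],p),z["K"],z["V"]);t=proj(box2w(model(th,80)[1],p),z["K"],z["V"]);print(th,q.min(0).round(),q.max(0).round(),t.min(0).round(),t.max(0).round())
b=cv2.imread("pics/wrist2.png");g=np.clip(255*(b/255.)**.5,0,255).astype(np.uint8)
g=cv2.resize(g[0:200,130:380],None,fx=3,fy=3,interpolation=cv2.INTER_CUBIC)
for th,c in((0,(0,255,0)),(.4,(0,0,255))):
    for P in model(th,80):
        q=(proj(box2w(P[len(P)//2:],p),z["K"],z["V"])-[130,0])*3;cv2.polylines(g,[q.astype(int)],True,c,1)
cv2.imwrite("pics/h.png",g)
```

```text
0 [200.  68.] [298. 169.] [232.  22.] [266.  82.]
0.2 [198.  69.] [300. 171.] [230.  21.] [267.  86.]
0.4 [197.  75.] [301. 173.] [228.  25.] [268.  94.]
0.6 [196.  86.] [302. 175.] [226.  39.] [270. 107.]
0.8 [195. 103.] [303. 177.] [225.  63.] [271. 124.]
```

View pics/h.png

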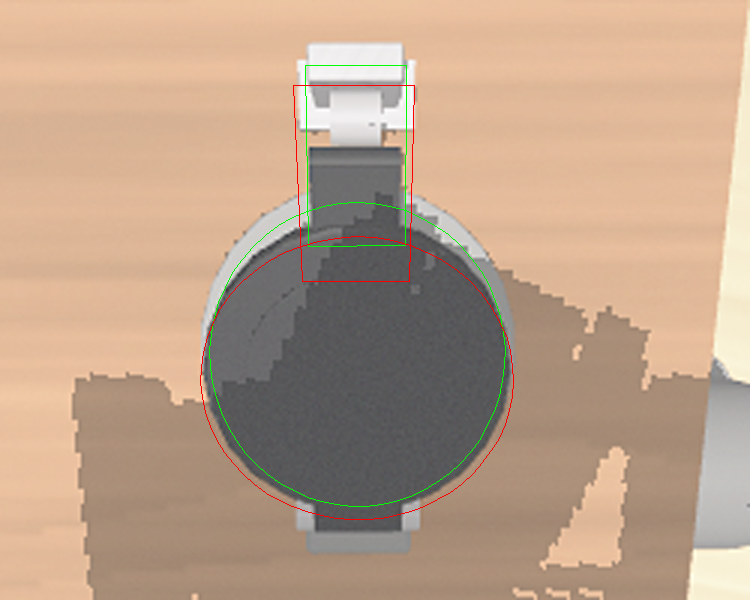

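Emit:
play_rows(
  steps=[
    [[0,0,-0.05,0,0,0,0],[0,0,-0.05,0,0,0,0],[0,0.04,-0.02,0,0,0,0],[0,0.04,0,0,0,0,0],[0,0,0,0,0,0,0]],
  ],
)

```text
time_s: 8.7
tool_pos: [0.5359, -0.1848, 0.3763]
tool_rot: [179.9, 0.0, 10.7]
force: [0.1, -0.2, -0.9]
grip_width: 0.0004
grasp_force: 0.0
```

```bash
cat > snap.py <<'E'
from h import *
import cv2,sys
o=get_obs();out=[]
for c in("side","wrist"):
    r=read_camera(c);im=r["frame"][:,:,::-1];im=np.clip(255*(im/255.)**.5,0,255).astype(np.uint8)
    u,v=proj(np.array([o["tool_pos"]]),r["intrinsics"],r["view"])[0]
    x,y=int(u),int(v);w=48 if c=="side" else 90
    w2=int(w*.75);x0=x-w;y0=min(y-w2,384-2*w2);k=400/(2*w)
    m=cv2.resize(im[y0:y0+2*w2,x0:x0+2*w],(400,300),interpolation=cv2.INTER_CUBIC)
    q=(int((u+.5-x0)*k),int((v+.5-y0)*k));cv2.drawMarker(m,q,(0,0,255),cv2.MARKER_CROSS,14,1);out.append(m);print(c,q)
cv2.imwrite(f"pics/{sys.argv[1]}.png",np.hstack(out))
E
python3 snap.py closed
```

```text
side (204, 153)
wrist (201, 151)
```

Emit:
play_rows(
  steps=[
    [[0,0,0,0,0,0,0.087],[0,0,0,0,0,0,0.087],[0,0,0,0,0,0,0.087],[0,0,0,0,0,0,0.087],[0,0,0,0,0,0,0.087],[0,0,0,0,0,0,0.087]],
  ],
)

```text
time_s: 9.4
tool_pos: [0.5359, -0.1771, 0.3766]
tool_rot: [180.0, 0.0, 11.3]
force: [-0.2, 0.1, 0.0]
grip_width: 0.0405
grasp_force: 0.0
```

```bash
python3 snap.py open; python3 -c "
import cv2,numpy as np
cv2.imwrite('pics/i.png',np.vstack([cv2.imread('pics/closed.png'),cv2.imread('pics/open.png')]))"
```

```text
side (206, 153)
wrist (201, 151)
```

View pics/i.png

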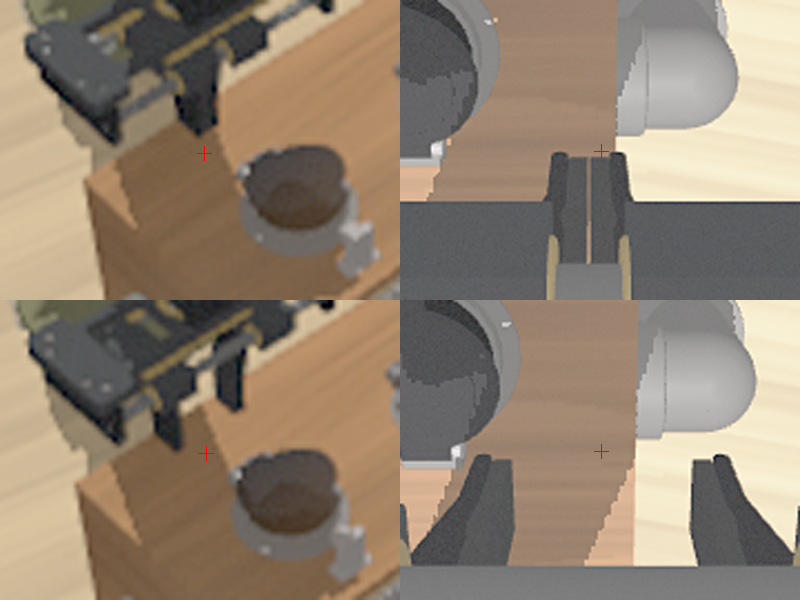

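Emit:
play_rows(
  steps=[
    [[0,-0.04,0,0,0,0,0],[0,-0.04,0,0,0,0,0],[0,0,0.03,0,0,0,0],[0,0,0.03,0,0,0,0],[0,0,0.03,0,0,0,0],[0,0,0.03,0,0,0,0],[0,0,0,0,0,0,0],[0,0,0,0,0,0,0]],
  ],
)

```text
time_s: 10.3
tool_pos: [0.5204, -0.0989, 0.2571]
tool_rot: [-180.0, 0.0, 11.3]
force: [0.1, -0.2, 1.2]
grip_width: 0.003
grasp_force: 0.0
```

Run:
```python
from h import *
p=json.load(open("p.json"));o=get_obs();print(inbox(o["tool_pos"],p),o["tool_rot"],o["force"],o["grip_width"],o["time_s"])
```

```text
[-34.9  82.5 257.1] [-1.79995745e+02  6.35496587e-03  1.12689544e+01] [ 0.09571538 -0.15741967  1.20374942] 0.002962539491392847 10.3
```

Emit:
play_rows(
  steps=[
    [[0,0,0.004,0,0,0,0],[0,0,0.004,0,0,0,0]],
  ],
)

```text
time_s: 10.5
tool_pos: [0.5215, -0.0989, 0.2501]
tool_rot: [179.9, -0.2, 11.3]
force: [-0.2, -0.0, 1.3]
grip_width: 0.0006
grasp_force: 0.4
```

Emit:
play_rows(
  steps=[
    [[0,0,0.004,0,0,0,0]],
  ],
)

```text
time_s: 10.6
tool_pos: [0.5212, -0.0988, 0.2455]
tool_rot: [179.9, -0.1, 11.3]
force: [0.6, -0.2, 1.2]
grip_width: 0.0003
grasp_force: 0.5
```

Emit:
play_rows(
  steps=[
    [[0,0,0.004,0,0,0,0]],
  ],
)

```text
time_s: 10.7
tool_pos: [0.5209, -0.0988, 0.241]
tool_rot: [180.0, -0.1, 11.3]
force: [1.2, -0.8, 2.0]
grip_width: 0.0003
grasp_force: 0.5
```

Contact is starting: force rises. Continue gently.

Emit:
play_rows(
  steps=[
    [[0,0,0.003,0,0,0,0]],
  ],
)

```text
time_s: 10.8
tool_pos: [0.5208, -0.0988, 0.2378]
tool_rot: [180.0, -0.1, 11.3]
force: [-0.7, 0.3, 9.9]
grip_width: 0.0005
grasp_force: 5.4
```

Emit:
play_rows(
  steps=[
    [[0,0,0.003,0,0,0,0]],
  ],
)

```text
time_s: 10.9
tool_pos: [0.5212, -0.0988, 0.2368]
tool_rot: [179.9, -0.1, 11.3]
force: [-2.0, -0.8, 16.5]
grip_width: 0.0008
grasp_force: 7.9
```

Emit:
play_rows(
  steps=[
    [[0,0,0.003,0,0,0,0]],
  ],
)

```text
time_s: 11.0
tool_pos: [0.5217, -0.0987, 0.234]
tool_rot: [179.9, -0.2, 11.3]
force: [0.5, 0.8, 6.5]
grip_width: 0.0005
grasp_force: 3.4
```

Emit:
play_rows(
  steps=[
    [[0,0,0.003,0,0,0,0]],
  ],
)

```text
time_s: 11.1
tool_pos: [0.5219, -0.0986, 0.23]
tool_rot: [179.9, -0.2, 11.3]
force: [4.1, 0.6, 11.4]
grip_width: 0.0008
grasp_force: 7.8
```

Emit:
play_rows(
  steps=[
    [[0,0,0.002,0,0,0,0],[0,0,0,0,0,0,0]],
  ],
)

```text
time_s: 11.3
tool_pos: [0.522, -0.0987, 0.23]
tool_rot: [179.9, -0.2, 11.3]
force: [-1.5, 1.2, 15.0]
grip_width: 0.0006
grasp_force: 7.8
```

Emit:
play_rows(
  steps=[
    [[0,0,-0.03,0,0,0,0],[0,0,-0.04,0,0,0,0],[0,0,-0.02,0,0,0,0],[0,-0.04,0,0,0,0,0],[0,-0.041,0,0,0,0,0],[0,-0.041,0,0,0,0,0],[0,-0.04,0,0,0,0,0],[0,0,0.02,0,0,0,0],[0,0,0.03,0,0,0,0],[0,0,0.02,0,0,0,0]],
  ],
)

```text
time_s: 12.3
tool_pos: [0.4877, 0.0601, 0.2446]
tool_rot: [180.0, 0.1, 11.3]
force: [-0.5, -0.1, 1.5]
grip_width: 0.0002
grasp_force: 0.6
```

Run:
```python
from capfit import *
o=get_obs();print(inbox(o["tool_pos"],p),o["tool_rot"],o["force"],o["grip_width"],o["time_s"])
fit("side","cap_left",80)
```

```text
[-33.9 -79.8 244.6] [1.79973874e+02 1.11378513e-01 1.13194343e+01] [-0.50103277 -0.08879782  1.48285331] 0.000214398723216293 12.3
side cap_left 0.66 [212. 155. 239. 179.] [np.float64(0.79), np.float64(0.78), np.float64(0.73), np.float64(0.67), np.float64(0.6), np.float64(0.51), np.float64(0.4), np.float64(0.28), np.float64(0.19), np.float64(0.1), np.float64(0.06), np.float64(0.05), np.float64(0.04), np.float64(0.03), np.float64(0.02), np.float64(0.02), np.float64(0.02), np.float64(0.02), np.float64(0.01)]
side cap_left 0.25 [231. 161. 295. 235.] [np.float64(0.0), np.float64(0.0), np.float64(0.0), np.float64(0.0), np.float64(0.0), np.float64(0.0), np.float64(0.0), np.float64(0.0), np.float64(0.0), np.float64(0.0), np.float64(0.0), np.float64(0.0), np.float64(0.0), np.float64(0.0), np.float64(0.0), np.float64(0.0), np.float64(0.0), np.float64(0.0), np.float64(0.0)]
```

Left cap stays shut. Press the right one.

Emit:
play_rows(
  steps=[
    [[0,0,0.004,0,0,0,0],[0,0,0.003,0,0,0,0],[0,0,0.003,0,0,0,0]],
  ],
)

```text
time_s: 12.7
tool_pos: [0.4898, 0.0602, 0.2378]
tool_rot: [180.0, -0.2, 11.3]
force: [-1.1, -0.3, 10.9]
grip_width: 0.0005
grasp_force: 5.8
```

Emit:
play_rows(
  steps=[
    [[0,0,0.003,0,0,0,0]],
  ],
)

```text
time_s: 12.8
tool_pos: [0.4902, 0.0603, 0.2364]
tool_rot: [179.9, -0.2, 11.3]
force: [-2.8, -0.5, 12.2]
grip_width: 0.0006
grasp_force: 6.1
```

Emit:
play_rows(
  steps=[
    [[0,0,0.003,0,0,0,0]],
  ],
)

```text
time_s: 12.9
tool_pos: [0.4908, 0.0603, 0.2333]
tool_rot: [179.9, -0.3, 11.3]
force: [2.4, 0.3, 4.4]
grip_width: 0.0004
grasp_force: 2.5
```

Emit:
play_rows(
  steps=[
    [[0,0,0.001,0,0,0,0],[0,0,0,0,0,0,0]],
  ],
)

```text
time_s: 13.1
tool_pos: [0.4896, 0.0602, 0.2303]
tool_rot: [180.0, -0.1, 11.3]
force: [2.1, -0.3, 4.0]
grip_width: 0.0007
grasp_force: 1.9
```

Emit:
play_rows(
  steps=[
    [[0,0,0.003,0,0,0,0],[0,0,0,0,0,0,0]],
  ],
)

```text
time_s: 13.3
tool_pos: [0.4897, 0.0601, 0.2299]
tool_rot: [179.9, -0.2, 11.3]
force: [-4.0, 0.4, 18.1]
grip_width: 0.0005
grasp_force: 8.9
```

Emit:
play_rows(
  steps=[
    [[0,0,-0.03,0,0,0,0],[0,0,-0.04,0,0,0,0],[0.024,0.033,0,0,0,0,0.05],[0.024,0.033,0,0,0,0,0.05],[0.024,0.033,0,0,0,0,0.05],[0.024,0.033,0,0,0,0,0.05],[0.024,0.033,0,0,0,0,0.05],[0,0,0,0,0,0,0.05],[0,0,0,0,0,0,0.05]],
  ],
)

```text
time_s: 14.2
tool_pos: [0.6382, -0.0788, 0.2946]
tool_rot: [-179.9, 0.2, 11.2]
force: [-1.1, 0.5, -0.1]
grip_width: 0.0459
grasp_force: 0.0
```

Run:
```python
from capfit import *
o=plan((-154,84.4,196),p);print(inbox(o["tool_pos"],p),o["tool_rot"],o["force"],o["grip_width"],o["time_s"])
fit("side","cap_right",-80);fit("side","cap_left",80)
r=read_camera("wrist");f=lambda P:proj(box2w(P,p),r["intrinsics"],r["view"]).round()
cv2.imwrite("pics/wk.png",r["frame"][:,:,::-1])
print("knob pred",f([(-168,84.4,196),(-136,84.4,196)]))
for n in("bolt_knob","bolt"):
  for d in silhouettes("wrist",n)[:2]:
    m=np.array(d["pixels"]);ys,xs=np.nonzero(m);print(n,d["p"],np.round(d["extent"]),[(y,xs[ys==y].min(),xs[ys==y].max()) for y in np.unique(ys)[:40:3]])
```

```text
target [ 0.6375 -0.0775  0.196 ] shift in tool [-0.0001 -0.0012  0.0986] turn [-0.0026  0.0032 -0.0011]
[-154.4   85.9  294.6] [-179.85384774    0.18557011   11.208733  ] [-1.05741388  0.45243083 -0.12746497] 0.04589186764014122 14.2
side cap_left 0.55 [214. 156. 226. 176.] [np.float64(0.24), np.float64(0.25), np.float64(0.24), np.float64(0.24), np.float64(0.23), np.float64(0.24), np.float64(0.23), np.float64(0.23), np.float64(0.22), np.float64(0.18), np.float64(0.11), np.float64(0.09), np.float64(0.07), np.float64(0.06), np.float64(0.04), np.float64(0.03), np.float64(0.03), np.float64(0.02), np.float64(0.02)]
knob pred [[253. 178.]
 [253. 211.]]
bolt_knob 0.49 [475. 237. 511. 289.] [(np.int64(235), np.int64(488), np.int64(511)), (np.int64(238), np.int64(487), np.int64(511)), (np.int64(241), np.int64(486), np.int64(511)), (np.int64(244), np.int64(485), np.int64(511)), (np.int64(247), np.int64(485), np.int64(511)), (np.int64(250), np.int64(484), np.int64(511)), (np.int64(253), np.int64(483), np.int64(511)), (np.int64(256), np.int64(482), np.int64(511)), (np.int64(259), np.int64(481), 
[... 937 characters left out ...]
64(257))]
bolt 0.95 [188. 175. 304. 238.] [(np.int64(172), np.int64(248), np.int64(256)), (np.int64(175), np.int64(244), np.int64(261)), (np.int64(178), np.int64(243), np.int64(261)), (np.int64(181), np.int64(243), np.int64(261)), (np.int64(184), np.int64(243), np.int64(261)), (np.int64(187), np.int64(243), np.int64(261)), (np.int64(190), np.int64(244), np.int64(261)), (np.int64(193), np.int64(244), np.int64(261)), (np.int64(196), np.int64(244), np.int64(261)), (np.int64(199), np.int64(244), np.int64(261)), (np.int64(202), np.int64(245), np.int64(261)), (np.int64(205), np.int64(246), np.int64(260)), (np.int64(208), np.int64(248), np.int64(258)), (np.int64(211), np.int64(249), np.int64(257))]
```

Emit:
play_rows(
  steps=[
    [[0,-0.001,0.04,0,0,0,0.05],[0,0,0.04,0,0,0,0.05],[0,0,0.03,0,0,0,0.05],[0,0,0.02,0,0,0,0.05],[0,0,0.012,0,0,0,0.05],[0,0,0,0,0,0,0.05]],
  ],
)

```text
time_s: 15.15
tool_pos: [0.6373, -0.0772, 0.1532]
tool_rot: [-180.0, 0.1, 11.3]
force: [-0.4, 0.3, 1.1]
grip_width: 0.0498
grasp_force: 0.0
```

Run:
```python
from capfit import *
o=get_obs();print(inbox(o["tool_pos"],p),o["tool_rot"],o["force"],o["grip_width"],o["time_s"])
r=read_camera("wrist")
im=np.clip(255*(r["frame"][:,:,::-1]/255.)**.6,0,255).astype(np.uint8)
s=read_camera("side")["frame"][110:230,190:310,::-1]
cv2.imwrite("pics/j.png",np.hstack([cv2.resize(im[130:310,150:350],(440,400),interpolation=cv2.INTER_CUBIC),cv2.resize(s,(360,400),interpolation=cv2.INTER_CUBIC)]))
```

```text
[-153.9   84.1  153.2] [-1.79968961e+02  1.38280685e-01  1.12899081e+01] [-0.44012342  0.27668843  1.11330286] 0.049823239077467954 15.15
```

View pics/j.png

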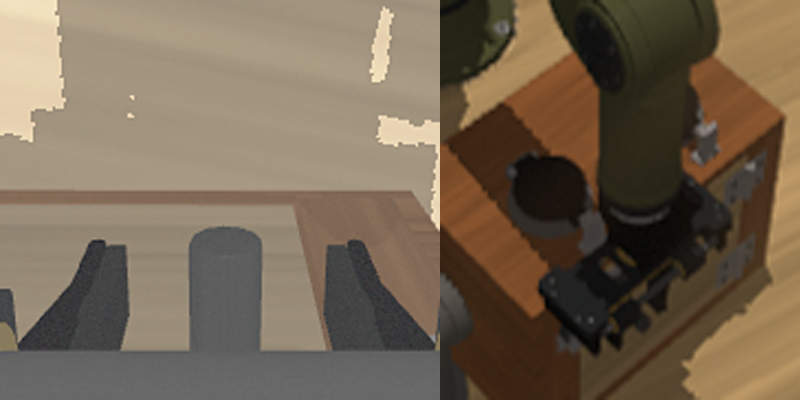

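Emit:
play_rows(
  steps=[
    [[0,0,0,0,0,0,0.01],[0,0,0,0,0,0,0.01],[0,0,0,0,0,0,0.01],[0,0,0,0,0,0,0.01],[0,0,0,0,0,0,0.01]],
  ],
  force=20,
)

```text
time_s: 15.75
tool_pos: [0.6385, -0.0774, 0.1547]
tool_rot: [180.0, -0.0, 11.3]
force: [-0.5, -0.1, -0.2]
grip_width: 0.0181
grasp_force: 0.2
```

Emit:
play_rows(
  steps=[
    [[0,0,0,0,0,0,0.01],[0,0,0,0,0,0,0.01],[0,0,-0.001,0,0,0,0.01]],
  ],
)

```text
time_s: 16.05
tool_pos: [0.6382, -0.0769, 0.1551]
tool_rot: [-180.0, 0.0, 11.3]
force: [0.7, 1.1, -2.3]
grip_width: 0.0161
grasp_force: 20.0
```

Emit:
play_rows(
  steps=[
    [[0,0,-0.002,0,0,0,0.01],[0,0,-0.002,0,0,0,0.01],[0,0,-0.002,0,0,0,0.01]],
  ],
)

```text
time_s: 16.35
tool_pos: [0.6382, -0.0773, 0.1611]
tool_rot: [-180.0, 0.0, 11.3]
force: [0.0, 1.1, -4.1]
grip_width: 0.0166
grasp_force: 20.0
```

Emit:
play_rows(
  steps=[
    [[0,0,-0.002,0,0,0,0.01],[0,0,-0.002,0,0,0,0.01],[0,0,-0.001,0,0,0,0.01],[0,0,0,0,0,0,0.01]],
  ],
)

```text
time_s: 16.75
tool_pos: [0.6384, -0.0774, 0.1667]
tool_rot: [180.0, 0.0, 11.3]
force: [0.4, 1.9, -3.5]
grip_width: 0.0165
grasp_force: 20.0
```

Emit:
play_rows(
  steps=[
    [[0,-0.003,0,0,0,0,0.01],[0,-0.003,0,0,0,0,0.01],[0,-0.003,0,0,0,0,0.01]],
  ],
)

```text
time_s: 17.05
tool_pos: [0.6367, -0.0691, 0.1666]
tool_rot: [179.9, -0.0, 11.2]
force: [1.2, -1.8, -4.3]
grip_width: 0.0162
grasp_force: 20.0
```

Emit:
play_rows(
  steps=[
    [[0,-0.004,0,0,0,0,0.01],[0,-0.004,0,0,0,0,0.01],[0,-0.004,0,0,0,0,0.01],[0,-0.004,0,0,0,0,0.01]],
  ],
)

```text
time_s: 17.45
tool_pos: [0.6334, -0.0523, 0.1665]
tool_rot: [180.0, -0.0, 11.3]
force: [0.8, 0.1, -4.8]
grip_width: 0.0163
grasp_force: 20.0
```

Emit:
play_rows(
  steps=[
    [[0,-0.004,0,0,0,0,0.01],[0,-0.004,0,0,0,0,0.01],[0,-0.004,0,0,0,0,0.01],[0,-0.004,0,0,0,0,0.01],[0,0,0,0,0,0,0.01]],
  ],
)

```text
time_s: 17.95
tool_pos: [0.6301, -0.0357, 0.1665]
tool_rot: [-179.9, 0.0, 11.3]
force: [2.4, 1.0, -4.1]
grip_width: 0.016
grasp_force: 20.0
```

Run:
```python
from h import *
p=json.load(open("p.json"))
o=get_obs();print(inbox(o["tool_pos"],p),o["tool_rot"],o["force"],o["wrist_torque"],o["grip_width"],o["time_s"])
```

```text
[-154.9   42.   166.5] [-1.79943960e+02  7.79140334e-03  1.13489007e+01] [ 2.40926838  0.95497478 -4.08906674] [ 0.00208502 -0.26498632 -0.04909786] 0.01603668947940629 17.95
```

Emit:
play_rows(
  steps=[
    [[0.004,-0.001,0,0,0,-0.0242,0.01],[0.004,-0.001,0,0,0,-0.0242,0.01],[0.004,-0.001,0,0,0,-0.0242,0.01],[0.004,-0.001,0,0,0,-0.0242,0.01]],
  ],
)

```text
time_s: 18.35
tool_pos: [0.6449, -0.029, 0.1662]
tool_rot: [-180.0, 0.1, 17.0]
force: [-2.4, 0.2, -3.7]
grip_width: 0.0164
grasp_force: 20.0
```

Emit:
play_rows(
  steps=[
    [[0.004,-0.001,0,0,0,-0.0242,0.01],[0.004,-0.001,0,0,0,-0.0242,0.01],[0.004,-0.001,0,0,0,-0.0242,0.01],[0.004,-0.001,0,0,0,-0.0242,0.01]],
  ],
)

```text
time_s: 18.75
tool_pos: [0.659, -0.0205, 0.1663]
tool_rot: [-180.0, 0.0, 22.5]
force: [-2.5, 0.6, -4.7]
grip_width: 0.0164
grasp_force: 20.0
```

Emit:
play_rows(
  steps=[
    [[0.004,-0.001,0,0,0,-0.0242,0.01],[0.004,-0.001,0,0,0,-0.0242,0.01],[0.004,-0.001,0,0,0,-0.0242,0.01],[0.004,-0.001,0,0,0,-0.0242,0.01],[0,0,0,0,0,0,0.01],[0,0,0,0,0,0,0.01]],
  ],
)

```text
time_s: 19.35
tool_pos: [0.6718, -0.0104, 0.1665]
tool_rot: [180.0, 0.0, 27.9]
force: [-3.2, -0.0, -4.4]
grip_width: 0.0161
grasp_force: 20.0
```

Run:
```python
from capfit import *
o=get_obs();b=inbox(o["tool_pos"],p);print(b,o["tool_rot"],o["force"],o["wrist_torque"],o["grip_width"],o["time_s"])
h=b[:2]-[-114,-123.5];print("angle",np.arctan2(-h[0],h[1])-np.arctan2(41,165.5),np.linalg.norm(h),"yaw",np.radians(o["tool_rot"][2])-(p[2]-np.pi))
# gate edge in side view: IoU of gate silhouette vs swing angle
for c in("side","top","wrist"):
    r=read_camera(c)
    for n in("gate","bolt"):
      for d in silhouettes(c,n)[:1]:
        m=np.array(d["pixels"]);L=[]
        for th in np.arange(0,.45,.05):
            im=np.zeros((384,512),np.uint8)
            P=[(4-t,y,z) for t in(0,) for y,z in((0,20),(239,20),(239,222),(0,222))] if n=="gate" else [(-10,-0+60,200),(-10,210,200),(-10,210,214),(-10,60,214),(-22,60,200),(-22,210,214)]
            P=R.from_euler('z',th).apply(P)+[-114,-123.5,0]
            cv2.fillConvexPoly(im,cv2.convexHull(proj(box2w(P,p),r["intrinsics"],r["view"]).round().astype(np.int32)),1)
            L.append(float(round((m&(im>0)).sum()/(m|(im>0)).sum(),2)))
        print(c,n,round(float(d["p"]),2),np.round(d["extent"]),L)
fit("side","cap_left",80);fit("side","cap_right",-80);fit("top","cap_left",80);fit("top","cap_right",-80)
```

```text
[-200.8   25.3  166.5] [1.79995710e+02 1.08135837e-02 2.79055347e+01] [-3.21682499 -0.02098073 -4.36375003] [-0.04465153  0.40164543 -0.10640585] 0.016085071571959014 19.35
angle 0.2852294947214604 172.26630546917758 yaw 0.2902853877069352
side gate 0.56 [249. 206. 271. 247.] [0.08, 0.11, 0.15, 0.2, 0.28, 0.29, 0.24, 0.15, 0.1]
top gate 0.58 [114. 232. 138. 248.] [0.0, 0.0, 0.0, 0.0, 0.0, 0.0, 0.0, 0.0, 0.0]
wrist gate 0.8 [  8. 217. 337. 367.] [0.24, 0.25, 0.26, 0.27, 0.3, 0.33, 0.37, 0.37, 0.35]
side cap_left 0.62 [213. 156. 239. 178.] [np.float64(0.82), np.float64(0.81), np.float64(0.76), np.float64(0.69), np.float64(0.61), np.float64(0.51), np.float64(0.39), np.float64(0.27), np.float64(0.17), np.float64(0.09), np.float64(0.05), np.float64(0.04), np.float64(0.04), np.float64(0.03), np.float64(0.02), np.float64(0.02), np.float64(0.02), np.float64(0.01), np.float64(0.01)]
side cap_right 0.88 [254. 134. 273. 153.] [np.float64(0.68), np.float64(0.66), np.float64(0.6), np.float64(0.55), np.float64(0.49), np.float64(0.42), np.float64(0.34), np.float64(0.25), np.float64(0.16), np.float6
[... 219 characters left out ...]
oat64(0.0), np.float64(0.0), np.float64(0.0), np.float64(0.0), np.float64(0.0), np.float64(0.0), np.float64(0.0), np.float64(0.0), np.float64(0.0), np.float64(0.0), np.float64(0.0), np.float64(0.0), np.float64(0.0), np.float64(0.0), np.float64(0.0), np.float64(0.0), np.float64(0.0), np.float64(0.0), np.float64(0.0)]
top cap_right 0.76 [214. 219. 237. 247.] [np.float64(0.75), np.float64(0.76), np.float64(0.77), np.float64(0.78), np.float64(0.78), np.float64(0.78), np.float64(0.76), np.float64(0.73), np.float64(0.65), np.float64(0.57), np.float64(0.48), np.float64(0.38), np.float64(0.27), np.float64(0.18), np.float64(0.1), np.float64(0.03), np.float64(0.01), np.float64(0.01), np.float64(0.01)]
```

```bash
python3 -c "
from cell import *
print(sign_off())"
```

```text
the job is handed in; nothing more can be done
None
```

I handed the job in at about 20 s of arm time. Both caps read shut, the bolt is drawn about 42 mm, and the gripper holds the gate ajar at about 0.29 rad (7 cm at the free edge). I have no judged result yet, and the finger ends turned out to sit about 29 mm short of the reported TCP, so my first two presses missed the left cap.

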